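# Clamp a bridge part in the gluing jig with its recessed cam knob

## Task

Lay the loose white bridge part flat in the bay of the gluing jig, then reach into the round well and turn the recessed knob clockwise until its cam clamps the part against the end stop with about 11 N (felt as roughly 0.15 N m of resistance at the knob beyond its ordinary friction), never so hard that the plastic cracks (24 N). Let go and leave it clamped; leave the glue bottle, the paint pot and the terminal strip where they are.

Things in the scene. Friction and masses are not known exactly. Their poses are not given: they have to be found in the camera images.
- bridge: Loose white plastic bridge part, an inverted channel 28 (x) x 145 (y, its length) x 22 mm tall, 35 g, flat deck on top. Origin: centre of its underside. Either way round is right. Starts flat on the near half of the plywood board (board top z = 0.024); grip it from above across its 28 mm width at mid-length.
- jig: Fixed aluminium and grey gluing jig, 110 x 298 mm, on the board's far half; place and yaw vary. Origin: underside, on the bay's middle line; x points away from the robot, y along the bay to the knob. Bed 8 mm above the origin. From -y to +y: end stop, bay, knob's case (face to the bay at y = 0.065, 26 mm tall over the bed, under an 84 mm square collar 30 mm taller).
- bay (a point): Middle of the bay on top of the bed; axes as the jig's. The part's origin goes here, its length along y. Case and end stop are about 159 mm apart (the part is 144). Four 16 to 19 mm high lugs with sloped tops, 33 mm apart across x, guide the part near its ends; within 35 mm of the middle there is room for fingers.
- end_stop_nominal (a point): Point on the bed (8 mm above the jig's origin) where the end stop's face stands on average. The stop is an aluminium block 34 mm wide, 28 mm tall, faced by a rubber pad on a spring (5 N per mm). It was set by hand: the true face is up to 3 mm off this point along y, different each run and not reported. So how far the knob must turn has to be felt.
- knob_axis (a point): Knob's axis at the floor of its round well, at (-0.010, 0.105, 0.034) in the jig; axes as the jig's. The well is 74 mm across, 30 mm deep, open to the top. The knob is a black bar 34 mm long, 16 mm wide, its top 21 mm above this floor, 9 mm below the rim. Grip it from above across the 16 mm; fingers open no more than 33 mm clear the well's wall.
- clamp_knob (a joint): Knob angle a, rad, clockwise from above positive; at a the bar's white line points to (cos a, -sin a) in the jig's axes. Starts -0.3 to 0; steady friction about 0.22 N m, stays where left. Drives the cam of point cam_reach: free (the part just slides along) up to somewhere in 0.4 to 0.9, where the part meets the stop; from there on the clamping force rises by about 40 to 80 N per rad.
- cam_reach (a point): Where the cam's rim meets the part at mid-range: 55 mm from the knob's axis towards the bay, 17 mm above the bed. The cam is an eccentric with a freely turning steel ring, under the well's floor, driven by the knob; its rim stands 44 + 19 sin(a) mm from the axis towards the bay. Each newton of clamping adds 0.019 cos(a) N m to the torque needed to turn the knob clockwise.
- glue_bottle: White glue bottle with a red tip, 34 mm across, 104 mm tall, standing on the board; origin: centre of its foot. Leave it.
- paint_pot: Paint pot with white lid, 33 mm across, 30 mm tall, on the board; origin: centre of its foot. Leave it.
- terminal_strip: White terminal strip 17 x 60 x 17 mm on the board; origin: centre of its underside. Leave it.

How it is judged:
By the outcome, as a careful person would: the job done as asked, in the order asked, and still so for the second after the job is handed in, with the robot touching nothing.
It also fails if it takes over 72 s, if anything falls off the work surface, if the arm or the gripper's body presses on something with over 40 N, if the wrist force passes 120 N, or if a joint passes its speed limit or range.

## Robot

A 6-joint arm with a two-finger parallel gripper is mounted at the origin on a cart in front of the work surface, level with it; the furniture and walls round the work are solid. World frame = base frame: x ahead of the robot, y to its left, z up, the work surface at z = 0. Lengths are in m, angles in degrees, forces in N, time in s.
With the tool pointing down it reaches from about 0.275 to 0.85 m from the base axis. Payload 5.2 kg.
Tool frame: the origin (TCP) lies at the very end of the fingers, on their centre line; the grasp point (between the pads) lies 19 mm behind it; z points along the fingers, y is the line along which they close (so a half turn about z gives the same grasp; the last joint's range is limited). The gripper opens to 85 mm and grips with 20 to 120 N. Pads are 22 mm wide; open, the fingers measure 114 mm over their backs; the gripper's body (76 mm by 85 mm) begins 54 mm behind the grasp point. The pads swing forward as they close: fully open they stand 13 mm farther back than shut.
Start: joints at [63.552, 14.817, 87.949, -0, 77.235, -11.62], TCP at [0.141, 0.532, 0.231] pointing down, gripper open.
Joint ranges: [-179.93, 179.93], [-52.35, 119.4], [10.71, 147.94], [-69.91, 249.91], [12.55, 155.21], [-178.61, 178.61]. Speed limits (degrees/s): [147.25, 147.25, 180, 180, 180, 180].

## Interface

Orientations are given as [roll, pitch, yaw] about the fixed x, y, z axes, in that order (R = Rz(yaw) Ry(pitch) Rx(roll)).
In Python, from station import * gives the robot as it stands.
- The arm moves only by the shell command python3 -m inch 'ROWS' [FORCE]. ROWS is JSON, a list of rows, each a list of 3 entries, a list of its own where there are three numbers: the shift along the tool's x, y, z in cm, then the turn, a rotation vector about the tool's x, y, z in rad, then the gripper command: -1 is shut, 1 is fully open, values between are in proportion. In form: [[[tx, ty, tz], [wx, wy, wz], grip], ...]. A call has exactly 5 rows; each row shifts and turns the commanded pose from where the row before left it, along the tool's axes as they then stand; what a row does not reach is not made up. A row lasts 1/10 s, in which the tool goes at most 50 mm and 8.59 degrees, less where a joint would pass 70% of its speed; a pose out of reach is approached as far as the arm can. A call with a gripper value outside its range is refused whole. The fingers move at their own pace and stop on an object; FORCE is the grip in N (left out, the last holds). Time passes only in rows, so rows that do not move let the fingers close, or fill a call up. It gives the time, the measured TCP pose, the force, the opening and the grip force at its end, in the units of the state.
- sense(): the state, without advancing time (a new reading comes with each control period).
- capture(name): name is "side" or "top"; returns the picture (384x512x3 uint8, blue, green, red); there is no depth.
- get_calibration(name): a dict with "fx", "fy", "cx", "cy" (pixels), "D" ([k1, k2, p1, p2, k3] as OpenCV has them; the pictures are not rectified), "R" (3x3) and "t" (3): a world point X has camera coordinates R X + t. Camera axes: x right, y down, z forward; pixel columns grow to the right and rows downward; lengths in m; the calibration is good to about 2 mm. A picture is of the moment at which its call begins. get_calibration takes no time and is no camera call.
- close_job(): hands the job in; it is judged then, once.
The state is a dict: "time_s": time; "joint_pos": joint angles; "joint_velocities": joint speeds; "effort": joint torques, N m; "tcp_pos": TCP position; "tool_rot": TCP orientation; "force": force on the tool from outside, world axes, zero at the start; "wrist_torque": the same for the moment, N m; "finger_gap": finger opening in m; "grip_force": force on a finger pad.
Only numpy, scipy, OpenCV 4.12 (cv2) and the standard library are available. Lean on these libraries where they do the work, as an engineer would, in place of code of your own. Each camera call takes 0.05 s, during which the arm holds its last target. There are 200 camera calls.

## Working session

There is one attempt and no reset: what is moved stays moved. The work goes in short steps, Python scripts to look and compute and a shell command to move; the robot and the scene stay as the last step left them, time stands still between calls to the robot, and variables do not carry over. Pictures are saved under pics/ and viewed, at most 10 in all, crops included, and the job is handed in when it is done.

```bash
mkdir -p pics; ls; python3 - <<'E'
from station import *
import cv2,numpy as np
for n in("top","side"):
    cv2.imwrite(f"pics/{n}0.png",capture(n)); c=get_calibration(n); print(n,{k:np.round(v,3).tolist() for k,v in c.items()})
    R=np.array(c["R"]);print(-R.T@np.array(c["t"]))
print(sense())
E
```

```text
pics
top {'fx': 485.926, 'fy': 485.926, 'cx': 262.803, 'cy': 196.032, 'D': [-0.087, 0.0, 0.0, 0.0, 0.0], 'R': [[-0.014, -0.998, -0.068], [-0.985, 0.026, -0.172], [0.173, 0.064, -0.983]], 't': [0.031, 0.478, 1.267]}
[ 0.25087771 -0.06296335  1.32937705]
side {'fx': 401.404, 'fy': 401.404, 'cx': 250.586, 'cy': 188.707, 'D': [-0.118, 0.0, 0.0, 0.0, 0.0], 'R': [[0.837, -0.548, -0.002], [-0.293, -0.444, -0.847], [0.463, 0.709, -0.532]], 't': [-0.399, 0.207, 0.722]}
[ 0.0600023  -0.63840729  0.5579559 ]
{'time_s': 0.1, 'joint_pos': array([ 6.35508282e+01,  1.48555995e+01,  8.80037738e+01,  1.26679910e-03,
        7.72343314e+01, -1.16196809e+01]), 'joint_velocities': array([-0.08659922, -0.11182146, -0.1063413 , -0.02984041,  0.03513766,
       -0.08587367]), 'effort': array([ 1.16313007e-03, -4.46973467e+01, -2.91244715e+01, -3.08662547e-04,
        6.28245689e-03,  1.78817959e-05]), 'tcp_pos': array([0.1405302 , 0.53126749, 0.23056021]), 'tool_rot': array([-1.79908464e+02, -2.00831981e-02,  1.65170212e+02]), 'force': array([ 1.03919845,  0.84159361, -0.3968895 ]), 'wrist_torque': array([-0.03582209, -0.0085228 , -0.00013548]), 'grip_force': 0.0, 'finger_gap': 0.08545678338417274}
```

View pics/top0.png

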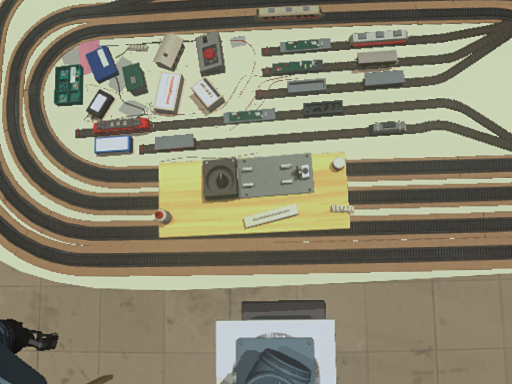

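View pics/side0.png

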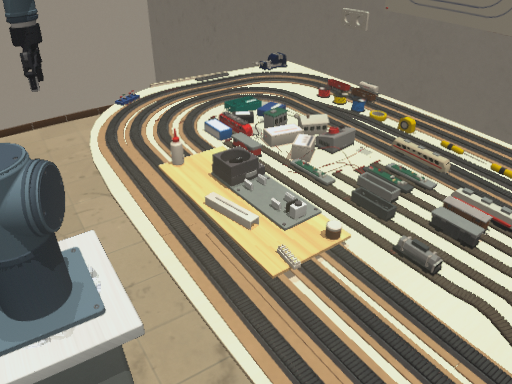

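The top view shows the case and knob at about (220,180), the jig bay at (270,175), the bridge at (270,216), the glue bottle at (162,216), the pot at (338,164) and the terminal strip at (342,209). Next I'll zoom in.

```bash
cat > h.py <<'E'
from station import *
import cv2,numpy as np
def ray(n,uv,z):
    c=get_calibration(n);K=np.array([[c["fx"],0,c["cx"]],[0,c["fy"],c["cy"]],[0,0,1]]);R=np.array(c["R"]);t=np.array(c["t"])
    p=cv2.undistortPoints(np.array([[uv]],float),K,np.array(c["D"]))[0,0]
    d=R.T@np.array([p[0],p[1],1]);o=-R.T@t
    return o+d*(z-o[2])/d[2]
def proj(n,X):
    c=get_calibration(n);K=np.array([[c["fx"],0,c["cx"]],[0,c["fy"],c["cy"]],[0,0,1]])
    return cv2.projectPoints(np.array(X,float).reshape(-1,1,3),cv2.Rodrigues(np.array(c["R"]))[0],np.array(c["t"]),K,np.array(c["D"]))[0][:,0]
E
python3 - <<'E'
import cv2
a=cv2.imread("pics/top0.png")[148:244,194:322]
cv2.imwrite("pics/z1.png",cv2.resize(a,None,fx=6,fy=6,interpolation=cv2.INTER_CUBIC))
E
```

```text
(no output)
```

View pics/z1.png

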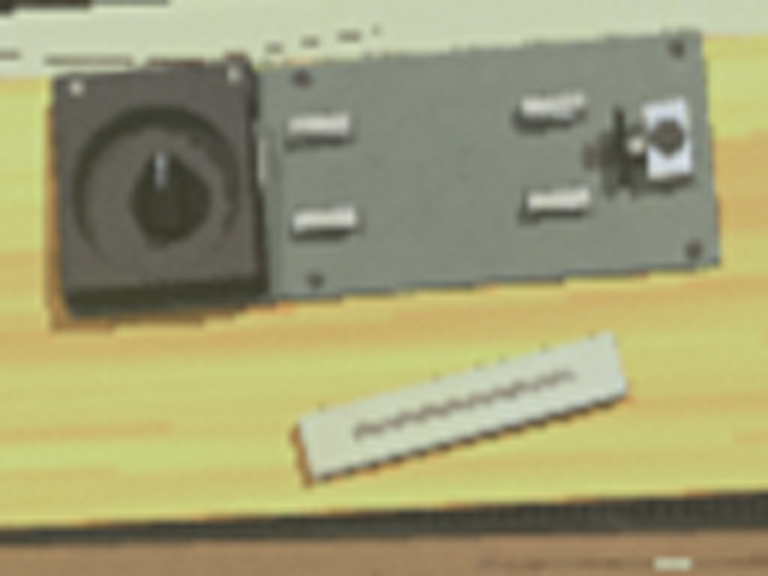

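The crop shows the knob's white line at about (160,168), pointing away from the robot. Lug tops are near (320,125), (325,219), (552,106) and (560,200). The bridge deck runs from (298,425) to (626,390).

```bash
python3 - <<'E'
from h import *
def m(L,z,l):
    P=np.array([ray("top",(194+(u+.5)/6-.5,148+(v+.5)/6-.5),z) for u,v in L]);print(l,np.round(P[:,:2],4).tolist(),"mean",np.round(P.mean(0)[:2],4));return P
b=m([(298,425),(607,335),(626,390),(310,478)],.046,"bridge")
d=b[1]+b[2]-b[0]-b[3];print(np.linalg.norm(d)/2,np.linalg.norm(b[0]-b[3]),np.degrees(np.arctan2(d[1],d[0]))+90)
l=m([(320,125),(325,219),(552,106),(560,200)],.049,"lugs")
d=l[0]+l[1]-l[2]-l[3];print(np.linalg.norm(d)/2,np.linalg.norm(l[0]-l[1]),"yaw",np.degrees(np.arctan2(d[1],d[0]))-90)
c=m([(52,75),(250,62),(267,292),(68,300)],.088,"collar");print(np.linalg.norm(c[0]-c[1]),np.linalg.norm(c[0]-c[3]))
p=m([(698,33),(716,264)],.032,"plate end");d=p[0]-p[1];print(np.linalg.norm(d),np.degrees(np.arctan2(d[1],d[0])))
k=m([(160,185),(168,200)],.0,"x")
m([(163,160),(172,238)],.079,"knob bar ends");m([(155,190)],.088,"well")
m([(666,138)],.06,"stop")
E
```

```text
bridge [[0.4181, 0.0745], [0.4552, -0.0639], [0.4303, -0.0717], [0.3942, 0.0693]] mean [0.4245 0.0021]
0.14445439541241106 0.024400547011434816 14.686920507829498
lugs [[0.5542, 0.0632], [0.5107, 0.0613], [0.5598, -0.0419], [0.5165, -0.0445]] mean [0.5353 0.0095]
0.10557255224996244 0.0434917672407789 yaw 3.082597723002692
collar [[0.5714, 0.1786], [0.5744, 0.0902], [0.4712, 0.0831], [0.4699, 0.1707]] mean [0.5217 0.1307]
0.08852005601053206 0.10182457655821626
plate end [[0.5962, -0.1091], [0.4886, -0.1138]] mean [ 0.5424 -0.1115]
0.10773154051194954 2.488396793868958
x [[0.5392, 0.1439], [0.5319, 0.14]] mean [0.5355 0.1419]
knob bar ends [[0.5333, 0.1302], [0.498, 0.1262]] mean [0.5157 0.1282]
well [[0.5179, 0.1324]] mean [0.5179 0.1324]
stop [[0.541, -0.0924]] mean [ 0.541  -0.0924]
```

```bash
cat >> h.py <<'E'
from scipy.spatial.transform import Rotation as Ro
def go(x,y,z,psi):
    s=sense();R=Ro.from_euler("xyz",s["tool_rot"],degrees=True);T=Ro.from_euler("xyz",[180,0,psi],degrees=True)
    print("t",round(s["time_s"],2),"tcp",np.round(s["tcp_pos"],4),"rpy",np.round(s["tool_rot"],2),"gap",round(s["finger_gap"],4),"F",np.round(s["force"],1),"grip",round(s["grip_force"],1))
    print("shift cm",np.round(R.inv().apply(np.array([x,y,z])-s["tcp_pos"])*100,2),"rotvec",np.round((R.inv()*T).as_rotvec(),4))
E
A='[[[-2.73,-2.93,0],[0,0,0],1],[[-2.73,-2.93,0],[0,0,0],1],[[-2.73,-2.93,0],[0,0,0],1],[[-2.73,-2.93,0],[0,0,0],1],[[-2.73,-2.93,0],[0,0,0],1]]'
python3 -m inch '[[[-2.73,-2.93,0],[0,0,0],1],[[-2.73,-2.93,0],[0,0,0],1],[[-2.73,-2.93,0],[0,0,0],1],[[-2.73,-2.93,0],[0,0,0],1],[[-2.73,-2.93,0],[0,0,0],1]]' 30
python3 -c "from h import *;go(.4245,.002,.23,104.7)"
```

```text
time_s: 0.6
tcp_pos: [0.2354, 0.3536, 0.231]
tool_rot: [-180.0, -0.0, 165.2]
force: [0.7, 0.6, 0.6]
finger_gap: 0.0854
grip_force: 0.0
t 0.6 tcp [0.2354 0.3536 0.231 ] rpy [-1.7997e+02 -1.0000e-02  1.6521e+02] gap 0.0854 F [0.7 0.6 0.6] grip 0.0
shift cm [-27.26 -29.16   0.11] rotvec [-6.000e-04  1.000e-04  1.056e+00]
```

Tracking is exact.

```bash
python3 -m inch '[[[-2.73,-2.92,0],[0,0,0],1],[[-2.73,-2.92,0],[0,0,0],1],[[-2.73,-2.92,0],[0,0,0],1],[[-2.73,-2.92,0],[0,0,0],1],[[-2.73,-2.92,0],[0,0,0],1]]' >/dev/null
python3 -m inch '[[[-2.73,-2.92,0],[0,0,0],1],[[-2.73,-2.92,0],[0,0,0],1],[[-2.73,-2.92,0],[0,0,0],1],[[-2.73,-2.92,0],[0,0,0],1],[[-2.73,-2.92,0],[0,0,0],1]]'
python3 -m inch '[[[0,0,1.3],[0,0,0.132],1],[[0,0,1.3],[0,0,0.132],1],[[0,0,1.3],[0,0,0.132],1],[[0,0,1.3],[0,0,0.132],1],[[0,0,1.3],[0,0,0.132],1]]' >/dev/null
python3 -m inch '[[[0,0,1.3],[0,0,0.132],1],[[0,0,1.3],[0,0,0.132],1],[[0,0,1.3],[0,0,0.132],1],[[0,0,1.3],[0,0,0],1],[[0,0,0],[0,0,0],1]]'
python3 - <<'E'
from h import *
go(.4245,.002,.029,104.7)
a=capture("top")[168:248,214:314];b=capture("side")[170:250,190:290]
cv2.imwrite("pics/z2.png",np.hstack([cv2.resize(i,None,fx=4,fy=4,interpolation=cv2.INTER_CUBIC) for i in(a,b)]))
E
```

```text
time_s: 1.6
tcp_pos: [0.4246, 0.0014, 0.2311]
tool_rot: [180.0, -0.0, 165.1]
force: [0.4, 1.0, -0.2]
finger_gap: 0.0855
grip_force: 0.0
time_s: 2.6
tcp_pos: [0.4228, 0.0034, 0.1127]
tool_rot: [-179.8, -0.1, 104.7]
force: [-1.1, 0.5, -0.1]
finger_gap: 0.0856
grip_force: 0.0
t 2.6 tcp [0.4228 0.0034 0.1127] rpy [-1.7979e+02 -1.2000e-01  1.0468e+02] gap 0.0856 F [-1.1  0.5 -0.1] grip 0.0
shift cm [-0.19  0.16  8.37] rotvec [-0.0036 -0.002  -0.0004]
```

View pics/z2.png

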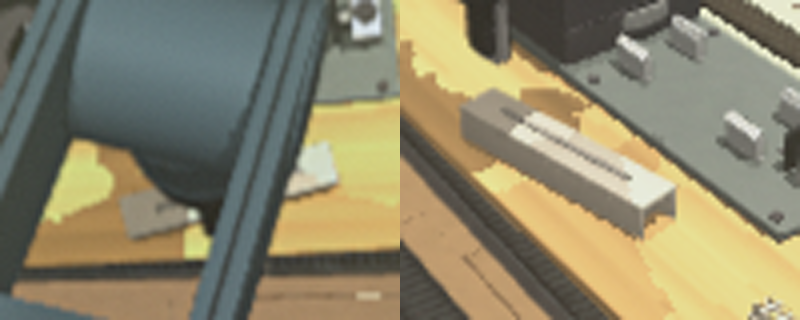

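The arm hides the bridge from the top camera. In the side view the deck corners are at about (462,108), (492,88), (676,186) and (642,212) in the crop, and a fingertip is near (490,35).

```bash
python3 - <<'E'
from h import *
P=np.array([ray("side",(190+(u-400+.5)/4-.5,170+(v+.5)/4-.5),.046) for u,v in [(462,108),(492,88),(676,186),(642,212)]])
print(np.round(P,4),P.mean(0)); d=P[2]+P[3]-P[0]-P[1];print(np.linalg.norm(d)/2,np.linalg.norm(P[0]-P[1]),np.degrees(np.arctan2(d[1],d[0]))+90)
s=sense();uv=proj("side",s["tcp_pos"])[0];print((uv-[190,170])*4+[400,0], (proj("top",s["tcp_pos"])[0]-[214,168])*4)
E
```

```text
[[ 0.3984  0.0739  0.046 ]
 [ 0.4235  0.0834  0.046 ]
 [ 0.4592 -0.0584  0.046 ]
 [ 0.4311 -0.0678  0.046 ]] [0.42805747 0.00778857 0.046     ]
0.14581944716962666 0.02677202511446892 13.564623462201112
[556.88010781  45.97573563] [217.78211433 175.83688349]
```

```bash
python3 -c "from h import *;go(.4265,.0045,.029,104.3)"
```

```text
t 2.7 tcp [0.4242 0.0031 0.1143] rpy [-1.7995e+02 -3.0000e-02  1.0469e+02] gap 0.0855 F [-0.4  0.2  0.1] grip 0.0
shift cm [0.08 0.27 8.53] rotvec [-0.0008 -0.0005  0.0068]
```

```bash
python3 -m inch '[[[0.08,0.27,2],[0,0,0.007],1],[[0,0,2],[0,0,0],1],[[0,0,2],[0,0,0],1],[[0,0,1.5],[0,0,0],1],[[0,0,1],[0,0,0],1]]' 30
python3 -m inch '[[[0,0,0],[0,0,0],0],[[0,0,0],[0,0,0],-0.3],[[0,0,0],[0,0,0],-0.6],[[0,0,0],[0,0,0],-1],[[0,0,0],[0,0,0],-1]]' 30
python3 -m inch '[[[0,0,0],[0,0,0],-1],[[0,0,0],[0,0,0],-1],[[0,0,0],[0,0,0],-1],[[0,0,0],[0,0,0],-1],[[0,0,0],[0,0,0],-1]]' 30
```

```text
time_s: 3.2
tcp_pos: [0.427, 0.0044, 0.029]
tool_rot: [180.0, 0.0, 104.3]
force: [-0.2, 0.3, 0.5]
finger_gap: 0.0853
grip_force: 0.0
time_s: 3.7
tcp_pos: [0.4274, 0.0043, 0.0301]
tool_rot: [179.9, 0.0, 104.3]
force: [-0.7, 0.4, 6.1]
finger_gap: 0.0268
grip_force: 29.3
time_s: 4.2
tcp_pos: [0.4274, 0.0043, 0.0301]
tool_rot: [179.9, 0.0, 104.3]
force: [-0.5, 0.8, 6.3]
finger_gap: 0.0274
grip_force: 29.4
```

```bash
python3 -m inch '[[[0,0,-1],[0,0,0],-1],[[0,0,-2],[0,0,0],-1],[[0,0,-2.5],[0,0,0],-1],[[0,0,-2.5],[0,0,0],-1],[[0,0,-1],[0,0,0],-1]]'
python3 -c "from h import *;go(.535,.010,.119,92.8)"
```

```text
time_s: 4.7
tcp_pos: [0.4281, 0.0042, 0.1219]
tool_rot: [179.8, 0.1, 104.3]
force: [0.6, 0.9, -0.2]
finger_gap: 0.0269
grip_force: 29.7
t 4.7 tcp [0.4281 0.0042 0.1219] rpy [1.7978e+02 1.2000e-01 1.0428e+02] gap 0.0269 F [ 0.6  0.9 -0.2] grip 29.7
shift cm [-2.07 10.5   0.34] rotvec [0.004  0.0017 0.2003]
```

```bash
python3 -m inch '[[[-0.41,2.1,0],[0,0,0],-1],[[-0.41,2.1,0],[0,0,0],-1],[[-0.41,2.1,0],[0,0,0],-1],[[-0.41,2.1,0],[0,0,0],-1],[[-0.41,2.1,0],[0,0,0],-1]]' >/dev/null
python3 -m inch '[[[0,0,1],[0,0,0.1],-1],[[0,0,1],[0,0,0.1],-1],[[0,0,0.5],[0,0,0],-1],[[0,0,0],[0,0,0],-1],[[0,0,0],[0,0,0],-1]]'
python3 - <<'E'
from h import *
a=capture("top")[150:220,230:330];b=capture("side")[140:240,210:310]
cv2.imwrite("pics/ta.png",a);cv2.imwrite("pics/tb.png",b)
cv2.imwrite("pics/z3.png",np.hstack([cv2.resize(i,(400,int(i.shape[0]*4)),interpolation=cv2.INTER_CUBIC) if 0 else cv2.resize(cv2.copyMakeBorder(i,0,100-i.shape[0],0,0,0),None,fx=4,fy=4,interpolation=cv2.INTER_CUBIC) for i in(a,b)]))
go(.535,.010,.04,92.8)
E
```

```text
time_s: 5.7
tcp_pos: [0.5335, 0.0105, 0.0944]
tool_rot: [-180.0, -0.0, 92.9]
force: [-0.2, -0.0, -0.0]
finger_gap: 0.0271
grip_force: 29.7
t 5.8 tcp [0.5339 0.0104 0.0948] rpy [1.7995e+02 1.0000e-02 9.2870e+01] gap 0.0269 F [ 0.8  0.2 -0.6] grip 29.7
shift cm [-0.04  0.11  5.48] rotvec [0.0009 0.0002 0.0013]
```

View pics/z3.png

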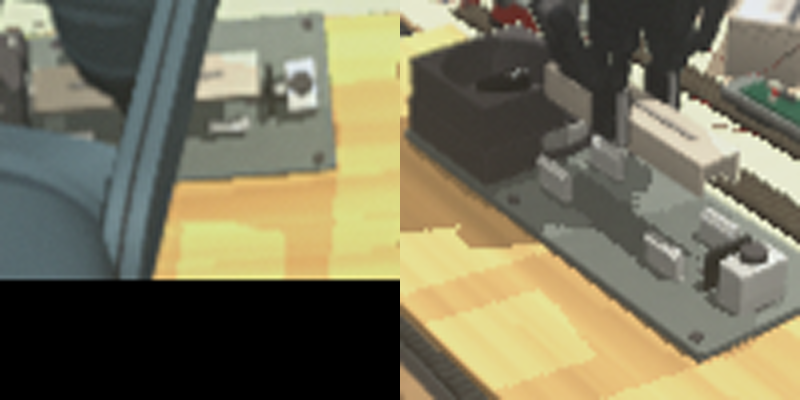

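In the top crop the held deck runs from about (32,68)/(36,110) to (256,52)/(260,95). In the side crop the lug tops are near (556,165), (608,146), (662,240) and (718,214), and the deck's right end is at (739,153)/(706,167). The part hangs above the bay.

```bash
python3 - <<'E'
from h import *
T=lambda L,z:np.array([ray("top",(230+(u+.5)/4-.5,150+(v+.5)/4-.5),z) for u,v in L])
S=lambda L,z:np.array([ray("side",(210+(u-400+.5)/4-.5,140+(v+.5)/4-.5),z) for u,v in L])
p=T([(32,68),(36,110),(256,52),(260,95)],.1105);print("top part",np.round(p[:,:2],4).tolist(),p.mean(0),np.linalg.norm(p[0]-p[2]),np.linalg.norm(p[2]-p[3]))
p=S([(739,153),(706,167)],.1105);print("side end",np.round(p[:,:2],4).tolist(),p.mean(0))
p=S([(556,165),(608,146),(662,240),(718,214)],.049);print("side lugs",np.round(p[:,:2],4).tolist(),p.mean(0))
E
```

```text
top part [[0.5451, 0.0813], [0.5172, 0.0788], [0.5513, -0.0637], [0.5229, -0.0655]] [0.53412606 0.00770969 0.1105    ] 0.14513634432948017 0.028458438630245952
side end [[0.5543, -0.057], [0.5301, -0.0588]] [ 0.54222367 -0.05790338  0.1105    ]
side lugs [[0.5191, 0.0736], [0.5589, 0.075], [0.5244, -0.0296], [0.568, -0.0255]] [0.54260092 0.02338504 0.049     ]
```

```bash
python3 - <<'E'
from h import *
im=cv2.imread("pics/side0.png")[140:228,205:325]
z=cv2.resize(im,None,fx=6,fy=6,interpolation=cv2.INTER_CUBIC)
R=Ro.from_euler("z",2.8,degrees=True)
def W(x,y,zb): return np.array([.535,.0105,.032])+R.apply([x,y,zb]) # bay frame
case=.0795
pts=[W(0,0,0),W(0,case,.026)]+[W(sx*.0165,sy*.053,.0) for sx in(-1,1) for sy in(-1,1)]+[W(-.010+sx*.042,.1195+sy*.042,.056) for sx in(-1,1) for sy in(-1,1)]+[W(sx*.017,-case,.028) for sx in(-1,1)]
for u,v in proj("side",pts): cv2.drawMarker(z,(int((u-205+.5)*6),int((v-140+.5)*6)),(0,0,255),0,12,1)
cv2.imwrite("pics/z4.png",z)
E
```

```text
(no output)
```

View pics/z4.png

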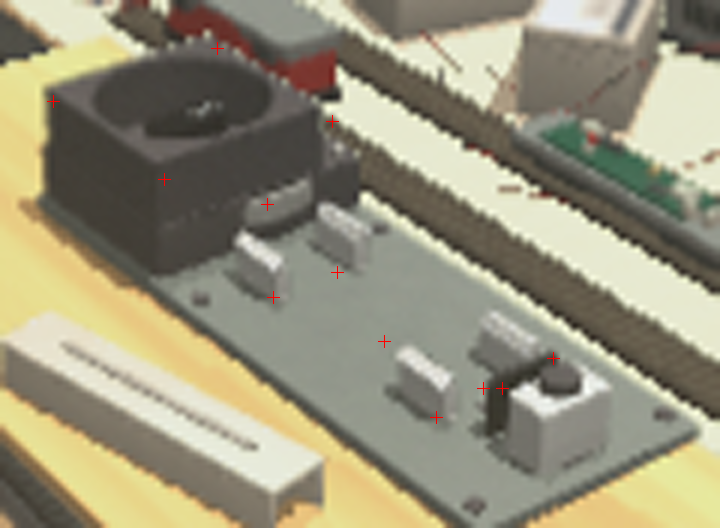

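The overlay shows the true jig about 12–15 crop px above my prediction. The collar corners are at (45,92), (158,163) and (325,103). The held part shows a similar side-camera bias, so I'll compare both within the side camera.

```bash
python3 - <<'E'
from h import *
from scipy.optimize import least_squares
R=Ro.from_euler("z",2.8,degrees=True)
def fit(name,pts,obs,x0):
    f=lambda q:(proj(name,np.array([q[0],q[1],x0[2]])+R.apply(pts))-obs).ravel()
    r=least_squares(f,x0[:2]);print(name,np.round(r.x,4),"res px",np.round(r.fun,1))
px=lambda L,o,k:np.array([[o[0]+(u+.5)/k-.5,o[1]+(v+.5)/k-.5] for u,v in L])
C=lambda a,b:[-.010+a*.042,.1195+b*.042,.056]
print("jig bay from collar, knob, plate corner")
fit("side",[C(-1,1),C(-1,-1),C(1,-1)],px([(45,92),(158,163),(325,103)],(205,140),6),(.535,.01,.032))
fit("side",[[.017,-.0795-.012,.028],[-.017,-.0795-.012,.028]],px([(560,352),(512,405)],(205,140),6),(.535,.01,.032))
fit("top",[C(1,1),C(1,-1)],px([(52,75),(247,62)],(194,148),6),(.535,.01,.032))
print("part (TCP then .5339 .0104)")
E=lambda a,b:[a*.014,b*.0725,0]
fit("side",[E(1,-1),E(-1,-1)],px([(339,153),(306,167)],(210,140),4),(.535,.01,.1105))
fit("top",[E(1,1),E(-1,1),E(1,-1),E(-1,-1)],px([(32,68),(36,110),(256,52),(260,95)],(230,150),4),(.535,.01,.1105))
E
```

```text
jig bay from collar, knob, plate corner
side [0.5391 0.0227] res px [ 0.5 -0.8 -0.2  0.2 -0.2  0.6]
side [0.5376 0.0159] res px [ 1.8  1.9 -1.8 -1.9]
top [0.5468 0.0141] res px [ 0.6  0.2 -0.6 -0.2]
part (TCP then .5339 .0104)
side [0.5388 0.0146] res px [ 0.8 -0.2 -0.7  0.2]
top [0.5341 0.0077] res px [ 0.2  0.2 -0.2  0.2  0.1 -0.1 -0.1 -0.3]
```

```bash
python3 -m inch '[[[0.25,0.03,1],[0,0,0],-1],[[0.25,0.03,1],[0,0,0],-1],[[0,0,0.7],[0,0,0],-1],[[0,0,0.5],[0,0,0],-1],[[0,0,0],[0,0,0],-1]]'
python3 - <<'E'
from h import *
go(.5345,.0155,.039,92.8)
a=capture("side")[140:228,205:325]
cv2.imwrite("pics/z5.png",cv2.resize(a,None,fx=6,fy=6,interpolation=cv2.INTER_CUBIC))
E
```

```text
time_s: 6.3
tcp_pos: [0.5333, 0.0153, 0.0612]
tool_rot: [-179.9, 0.0, 92.8]
force: [0.0, -1.9, 0.0]
finger_gap: 0.027
grip_force: 30.2
t 6.3 tcp [0.5333 0.0153 0.0612] rpy [-1.7989e+02  1.0000e-02  9.2830e+01] gap 0.027 F [ 0.  -1.9  0. ] grip 30.2
shift cm [0.02 0.13 2.22] rotvec [-0.002   0.0003  0.0005]
```

View pics/z5.png

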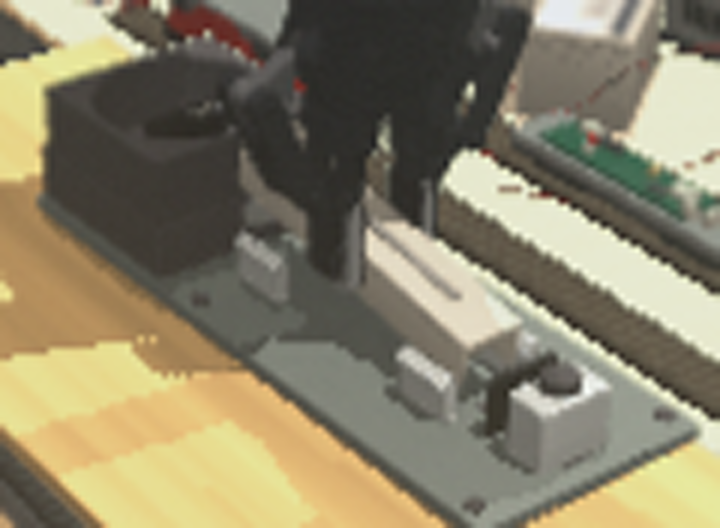

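The part sits just above the lugs, its -y end at about (462,362)/(524,322), with a visible gap to the stop pad near (500,375).

```bash
python3 - <<'E'
from h import *
P=np.array([ray("side",(205+(u+.5)/6-.5,140+(v+.5)/6-.5),.077) for u,v in [(524,322),(462,362)]])
print(P, P.mean(0)+[-.0035,.0725,0])
# pad face bottom centre & pad top near edge
for uv,z in [((487,385),.056),((540,352),.056),((487,432),.034)]: print(uv,ray("side",(205+(uv[0]+.5)/6-.5,140+(uv[1]+.5)/6-.5),z))
for i in range(4):
    capture("side"); s=sense();print(s["force"])
E
```

```text
[[ 0.54491937 -0.06305     0.077     ]
 [ 0.509775   -0.07170283  0.077     ]] [0.52384718 0.00512359 0.077     ]
(487, 385) [ 0.52790568 -0.06435001  0.056     ]
(540, 352) [ 0.55814434 -0.05779954  0.056     ]
(487, 432) [ 0.52931745 -0.06413288  0.034     ]
[-0.55065152 -1.09702699 -0.14338625]
[-1.08010231 -2.03498029 -1.46185209]
[-0.52952284 -2.2012336  -0.6466278 ]
[-1.00606993 -1.84702603 -0.87154776]
```

```bash
python3 - <<'E'
from h import *
z=cv2.imread("pics/z5.png");R=Ro.from_euler("z",2.8,degrees=True)
for dz,col in((.077,(0,0,255)),(.055,(0,200,0)),(.070,(255,0,0))):
    P=np.array([.5383,.0195,dz])+R.apply([[a*.014,b*.0725,0] for a,b in((1,-1),(-1,-1),(-1,1),(1,1))])
    q=((proj("side",P)-[205,140]+.5)*6).astype(int);print(dz,q.tolist())
    cv2.polylines(z,[q],True,col,1)
c=z[170:470,150:600];cv2.imwrite("pics/z6.png",cv2.resize(c,(800,533)))
E
```

```text
0.077 [[529, 300], [472, 324], [244, 170], [299, 150]]
0.055 [[526, 349], [469, 374], [244, 216], [299, 196]]
0.07 [[528, 316], [471, 340], [244, 184], [299, 165]]
```

View pics/z6.png

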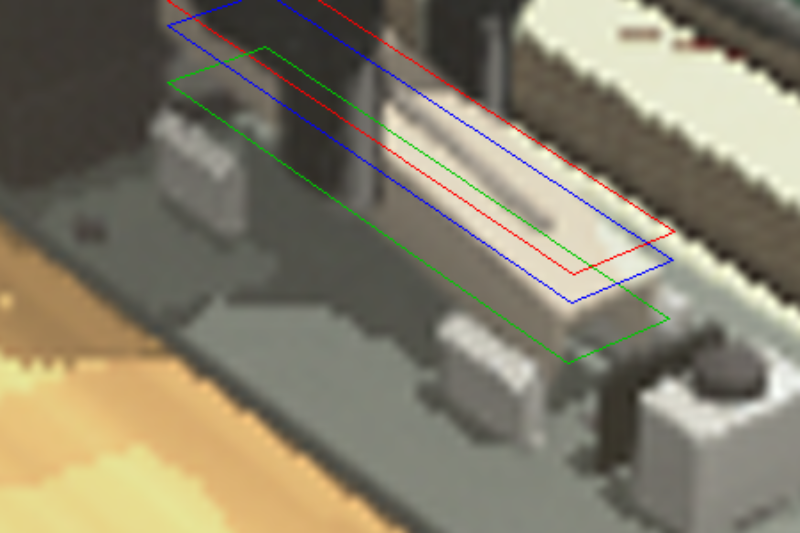

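The deck edge now slopes more steeply (near corner at about (562,315), predicted (572,273)), so the -y end hangs roughly 8° low. The +y end must have caught on the collar. I'll back off along -y and check the force.

```bash
python3 -m inch '[[[-0.2,0.05,0],[0,0,0],-1],[[-0.2,0.05,0],[0,0,0],-1],[[-0.15,0,0],[0,0,0],-1],[[0,0,0],[0,0,0],-1],[[0,0,0],[0,0,0],-1]]'
python3 -m inch '[[[0,0,0.3],[0,0,0],-1],[[0,0,0.3],[0,0,0],-1],[[0,0,0.2],[0,0,0],-1],[[0,0,0],[0,0,0],-1],[[0,0,0],[0,0,0],-1]]'
python3 - <<'E'
from h import *
go(.5345,.010,.039,92.8)
a=capture("side")[165:228,225:325]
cv2.imwrite("pics/z7.png",cv2.resize(a,None,fx=8,fy=8,interpolation=cv2.INTER_CUBIC))
E
```

```text
time_s: 7.05
tcp_pos: [0.5353, 0.01, 0.0623]
tool_rot: [180.0, -0.0, 92.8]
force: [0.6, -0.6, -1.0]
finger_gap: 0.0271
grip_force: 30.1
time_s: 7.55
tcp_pos: [0.5351, 0.0101, 0.0542]
tool_rot: [-180.0, -0.0, 92.8]
force: [-0.0, -0.5, 0.5]
finger_gap: 0.0269
grip_force: 30.1
t 7.55 tcp [0.5351 0.0101 0.0542] rpy [-179.98   -0.     92.81] gap 0.0269 F [-0.  -0.5  0.5] grip 30.1
shift cm [-0.   -0.06  1.52] rotvec [-0.0003 -0.0001  0.0002]
```

View pics/z7.png

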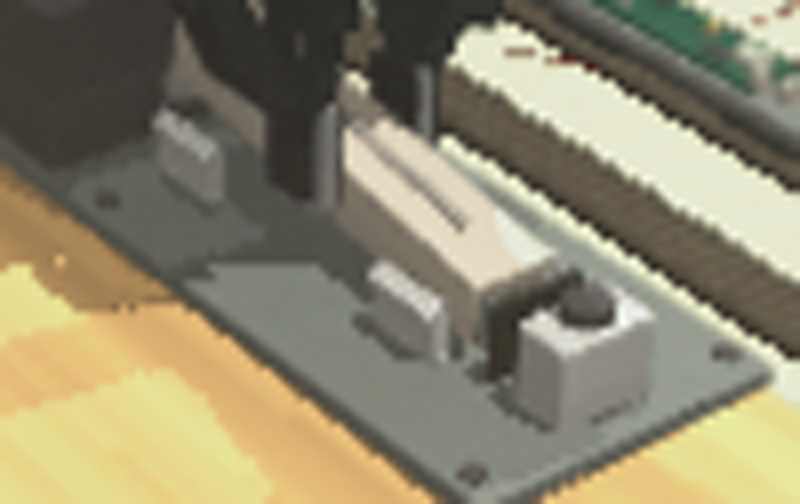

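The part's -y end is between the lugs at about (475,290), low and roughly 2 mm short of the pad at (488,300). I'll shift a little towards +y and press it down flat.

```bash
python3 -m inch '[[[0.17,-0.05,0.3],[0,0,0],-1],[[0,0,0.3],[0,0,0],-1],[[0,0,0.3],[0,0,0],-1],[[0,0,0.15],[0,0,0],-1],[[0,0,0],[0,0,0],-1]]'
python3 -m inch '[[[0,0,0.15],[0,0,0],-1],[[0,0,0.15],[0,0,0],-1],[[0,0,0.1],[0,0,0],-1],[[0,0,0.1],[0,0,0],-1],[[0,0,0],[0,0,0],-1]]'
```

```text
time_s: 8.1
tcp_pos: [0.5348, 0.0119, 0.0439]
tool_rot: [180.0, -0.0, 92.8]
force: [0.1, 1.8, 3.9]
finger_gap: 0.0268
grip_force: 30.3
time_s: 8.6
tcp_pos: [0.5347, 0.0117, 0.0387]
tool_rot: [180.0, 0.0, 92.8]
force: [0.3, 1.1, 3.6]
finger_gap: 0.027
grip_force: 30.4
```

```bash
python3 -m inch '[[[0,0,0.05],[0,0,0],-1],[[0,0,0.05],[0,0,0],-1],[[0,0,0],[0,0,0],-1],[[0,0,0],[0,0,0],-1],[[0,0,0],[0,0,0],-1]]'
python3 - <<'E'
from h import *
a=capture("side")[165:228,225:325]
cv2.imwrite("pics/z8.png",cv2.resize(a,None,fx=8,fy=8,interpolation=cv2.INTER_CUBIC))
E
```

```text
time_s: 9.1
tcp_pos: [0.5347, 0.0117, 0.0378]
tool_rot: [180.0, 0.0, 92.8]
force: [0.4, 1.8, 3.4]
finger_gap: 0.0267
grip_force: 30.5
```

View pics/z8.png

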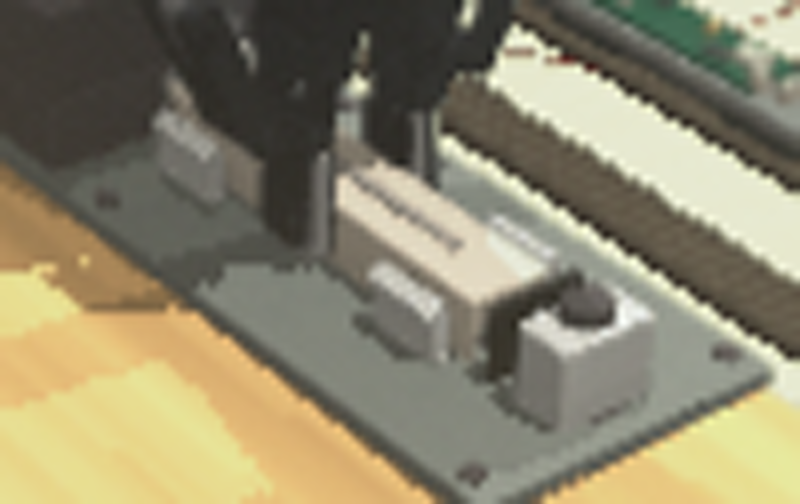

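The part lies between the lugs with its end at the pad, at about (475,310). The groove slope is 0.70 against 0.68 expected, so it is almost flat. That was my last picture, so I'll press a bit more and go by force from here.

```bash
python3 -m inch '[[[0.1,0,0.05],[0,0,0],-1],[[0,0,0.05],[0,0,0],-1],[[0,0,0],[0,0,0],-1],[[0,0,0],[0,0,0],-1],[[0,0,0],[0,0,0],-1]]'
python3 -m inch '[[[0,0,0.05],[0,0,0],-1],[[0,0,0.05],[0,0,0],-1],[[0,0,0],[0,0,0],-1],[[0,0,0],[0,0,0],-1],[[0,0,0],[0,0,0],-1]]'
```

```text
time_s: 9.65
tcp_pos: [0.5348, 0.0121, 0.0374]
tool_rot: [180.0, 0.1, 92.8]
force: [-1.5, -1.5, 8.0]
finger_gap: 0.0267
grip_force: 30.8
time_s: 10.15
tcp_pos: [0.5348, 0.0121, 0.0373]
tool_rot: [180.0, 0.1, 92.8]
force: [-4.1, -2.0, 16.7]
finger_gap: 0.0275
grip_force: 31.5
```

```bash
python3 -m inch '[[[0,0,-0.15],[0,0,0],-1],[[0,0,0],[0,0,0],0.1],[[0,0,0],[0,0,0],0.1],[[0,0,0],[0,0,0],0.1],[[0,0,0],[0,0,0],0.1]]'
python3 -m inch '[[[0,0,-1],[0,0,0],0.1],[[0,0,-2],[0,0,0],0.1],[[0,0,-2.5],[0,0,0],0.1],[[0,0,-2.5],[0,0,0],0.1],[[0,0,-2.5],[0,0,0],-0.34]]'
python3 - <<'E'
from h import *
s=capture("side");t=capture("top");cv2.imwrite("pics/s9.png",s);cv2.imwrite("pics/t9.png",t)
# flatness: straight light edge of deck in side: compare row profile of predicted deck corners
R=Ro.from_euler("z",2.8,degrees=True)
go(.519,.130,.12,92.8)
E
```

```text
time_s: 10.65
tcp_pos: [0.5342, 0.0128, 0.0368]
tool_rot: [-179.9, -0.0, 92.8]
force: [0.2, 0.0, 0.2]
finger_gap: 0.0467
grip_force: 0.0
time_s: 11.15
tcp_pos: [0.5345, 0.0128, 0.1439]
tool_rot: [180.0, 0.0, 92.8]
force: [0.5, 0.6, 0.3]
finger_gap: 0.0338
grip_force: 0.0
t 11.25 tcp [0.5371 0.0124 0.1466] rpy [1.7957e+02 1.0000e-01 9.2820e+01] gap 0.0279 F [-0.1  0.3 -0.4] grip 0.0
shift cm [11.84 -1.25  2.63] rotvec [0.0075 0.0018 0.0004]
```

```bash
python3 - <<'E'
from h import *
im=cv2.imread("pics/top0.png");g=im[:,:,1].astype(float)
sub=g[168:186,212:230];print(sub[:12:1].astype(int))
E
python3 -m inch '[[[2.4,-0.2,0],[0,0,0],-0.3],[[2.4,-0.2,0],[0,0,0],-0.3],[[2.4,-0.2,0],[0,0,0],-0.3],[[2.4,-0.2,0],[0,0,0],-0.3],[[2.4,-0.2,0],[0,0,0],-0.3]]' >/dev/null
python3 -m inch '[[[0,0,0],[0,0,-0.138],-0.3],[[0,0,0],[0,0,-0.138],-0.3],[[0,0,0],[0,0,-0.138],-0.3],[[0,0,0],[0,0,-0.138],-0.3],[[0,0,0],[0,0,-0.138],-0.3]]' >/dev/null
python3 -m inch '[[[0,0,0],[0,0,-0.138],-0.3],[[0,0,0],[0,0,-0.138],-0.3],[[0,0,0],[0,0,-0.138],-0.3],[[0,0,0],[0,0,-0.138],-0.3],[[0,0,0],[0,0,-0.138],-0.3]]' >/dev/null
python3 -m inch '[[[0,0,0],[0,0,-0.138],-0.3],[[0,0,0],[0,0,-0.138],-0.3],[[0,0,0],[0,0,0],-0.3],[[0,0,0],[0,0,0],-0.3],[[0,0,0],[0,0,0],-0.3]]' >/dev/null
python3 -c "from h import *;go(.5185,.132,.10,188)"
```

```text
[[ 73  65  62  62  64  62  63  66  67  64  65  64  64  64  62  62  68  81]
 [ 64  62  63  63  65  73  82  84  82  75  72  70  70  70  68  67  63  66]
 [ 62  66  74  77  81  87  97  96  97  92  86  85  85  77  73  73  71  65]
 [ 69  80  88  92  97  98  97  98  97  96  97  97  97  85  72  73  75  69]
 [ 80  89  91  95  98  99  97  97  99  97  94  99  97  91  84  82  77  73]
 [ 87  93  99  95  96  97  97  89 107  97  86  89  95  99  95  95  81  73]
 [ 90  96  97  97  98  98  87  77 130 107  72  70  88  95  95  96  88  77]
 [ 96  96  96  95  98  94  71  66 132 107  65  57  69  85  92  96  96  88]
 [ 96  98  98  98  98  85  66  62 114  95  63  59  59  68  80  91  96  97]
 [ 97  97  97  98  90  75  61  66 113  93  65  59  59  61  66  82  95  98]
 [ 97  95  97  97  82  65  59  63  99  87  66  64  57  62  60  67  83  97]
 [ 96  96  97  95  75  62  60  63  77  73  66  62  59  61  61  65  71  91]]
t 13.25 tcp [0.5185 0.1321 0.1421] rpy [ 1.8000e+02 -2.0000e-02 -1.7247e+02] gap 0.0296 F [-0.1  0.2 -0.7] grip 0.0
shift cm [ 0.   -0.01  4.21] rotvec [ 0.     -0.0004 -0.0081]
```

```bash
python3 - <<'E'
from h import *
a=ray("top",(220.4,173.5),.079);b=ray("top",(220.4,178.5),.079);d=a-b;print(a,b,np.degrees(np.arctan2(d[1],d[0])))
g=cv2.imread("pics/top0.png")[:,:,1].astype(int)
print(g[180,196:242]);print(g[160:206,220]);print(g[184,196:242])
E
```

```text
[0.53539231 0.13117875 0.079     ] [0.521804   0.13115778 0.079     ] 0.08841775308402872
[210 211 209 213 215 176 139 107  91  85  70  69  80  90  95  98  95  97
  97  87  70  60  61  61  67  63  66  62  59  63  64  63  68  89  97  84
  72  74  89  85  69  79 114 122 121 132]
[ 96  95  96  96  94  82  63  62  67  82  97  97  99 107 130 132 114 113
  99  77  67  65  65  63  66  64  59  65  74  85  99  98  97  97  87  74
  63  64  67  78  94 114 162 187 179 179]
[204 204 203 204 206 166 132 106  90  93  81  69  81  92  98  98  98  98
  97 100  79  63  62  63  66  67  67  66  60  60  62  64  80  96  97  84
  76  88  97  96  75  64 107 122 122 132]
```

```bash
python3 -m inch '[[[0,0,1],[0,0,0.06],-0.38],[[0,0,1],[0,0,0],-0.38],[[0,0,1],[0,0,0],-0.38],[[0,0,1],[0,0,0],-0.38],[[-0.1,0,0.8],[0,0,0],-0.38]]'
python3 -m inch '[[[0,0,0.3],[0,0,0],-0.38],[[0,0,0.3],[0,0,0],-0.38],[[0,0,0.3],[0,0,0],-0.38],[[0,0,0.3],[0,0,0],-0.38],[[0,0,0],[0,0,0],-0.38]]'
```

```text
time_s: 13.75
tcp_pos: [0.5192, 0.1321, 0.0931]
tool_rot: [180.0, -0.1, -175.7]
force: [0.1, -0.4, 0.2]
finger_gap: 0.0266
grip_force: 0.0
time_s: 14.25
tcp_pos: [0.5196, 0.1321, 0.0821]
tool_rot: [180.0, -0.0, -175.7]
force: [-0.0, -0.3, 1.1]
finger_gap: 0.0267
grip_force: 0.0
```

```bash
python3 -m inch '[[[0,0,0.3],[0,0,0],-0.38],[[0,0,0.3],[0,0,0],-0.38],[[0,0,0.3],[0,0,0],-0.38],[[0,0,0],[0,0,0],-0.38],[[0,0,0],[0,0,0],-0.38]]'
python3 -m inch '[[[0,0,0.3],[0,0,0],-0.38],[[0,0,0.3],[0,0,0],-0.38],[[0,0,0.2],[0,0,0],-0.38],[[0,0,0],[0,0,0],-0.38],[[0,0,0],[0,0,0],-0.38]]'
```

```text
time_s: 14.75
tcp_pos: [0.5197, 0.1321, 0.0732]
tool_rot: [-180.0, -0.0, -175.8]
force: [0.1, 0.7, -0.0]
finger_gap: 0.0263
grip_force: 0.0
time_s: 15.25
tcp_pos: [0.5197, 0.1322, 0.0652]
tool_rot: [180.0, -0.0, -175.7]
force: [-0.3, -0.2, -0.2]
finger_gap: 0.0262
grip_force: 0.0
```

Clear. Now I'll close on the bar in steps.

```bash
python3 -m inch '[[[0,0,0],[0,0,0],-0.5],[[0,0,0],[0,0,0],-0.6],[[0,0,0],[0,0,0],-0.7],[[0,0,0],[0,0,0],-0.8],[[0,0,0],[0,0,0],-0.8]]' 20
python3 -c "from h import *;s=sense();print(s['wrist_torque'],s['force'])"
```

```text
time_s: 15.75
tcp_pos: [0.5199, 0.131, 0.0655]
tool_rot: [-179.9, 0.0, -175.8]
force: [-1.0, -5.3, 0.8]
finger_gap: 0.0155
grip_force: 19.7
[-0.87368173  0.12860117 -0.13374621] [-1.04802774 -5.25470067  0.84548704]
```

```bash
python3 -m inch '[[[0,-0.11,0],[0,0,0],-0.8],[[0,0,0],[0,0,0],-1],[[0,0,0],[0,0,0],-1],[[0,0,0],[0,0,0],-1],[[0,0,0],[0,0,0],-1]]' 80
python3 -c "from h import *;s=sense();print(s['wrist_torque'],s['tool_rot'])"
python3 -m inch '[[[0,0,0],[0,0,0.04],-1],[[0,0,0],[0,0,0.04],-1],[[0,0,0],[0,0,0.04],-1],[[0,0,0],[0,0,0.04],-1],[[0,0,0],[0,0,0.04],-1]]'
python3 -c "from h import *;s=sense();print(s['wrist_torque'],s['tool_rot'])"
```

```text
time_s: 16.25
tcp_pos: [0.5199, 0.131, 0.0657]
tool_rot: [-180.0, 0.0, -175.7]
force: [-1.6, -2.4, 5.2]
finger_gap: 0.014
grip_force: 79.8
[-0.36113809  0.29905495 -0.19568838] [-1.79986113e+02  2.40529789e-02 -1.75745654e+02]
time_s: 16.75
tcp_pos: [0.52, 0.1306, 0.0658]
tool_rot: [-179.9, 0.0, 172.8]
force: [-2.0, -4.6, 5.6]
finger_gap: 0.0143
grip_force: 79.8
[-0.56232979  0.29180713  0.18460332] [-1.79942405e+02  3.39448729e-02  1.72761529e+02]
```

```bash
cat > q.py <<'E'
from h import *
s=sense();print("tau",np.round(s['wrist_torque'],3),"psi",round(s['tool_rot'][2],2),"F",np.round(s["force"],1),"a~",round(np.radians(182.8-s['tool_rot'][2]%360),3))
E
python3 -m inch '[[[0,-0.08,0],[0,0,0.02],-1],[[0,0,0],[0,0,0.02],-1],[[0,0,0],[0,0,0.02],-1],[[0,0,0],[0,0,0.02],-1],[[0,0,0],[0,0,0.02],-1]]' >/dev/null; python3 q.py
python3 -m inch '[[[0,0,0],[0,0,0.02],-1],[[0,0,0],[0,0,0.02],-1],[[0,0,0],[0,0,0.02],-1],[[0,0,0],[0,0,0.02],-1],[[0,0,0],[0,0,0.02],-1]]' >/dev/null; python3 q.py
```

```text
tau [-0.185  0.212  0.221] psi 167.08 F [-1.7 -1.4  5.3] a~ 0.274
tau [-0.37   0.331  0.225] psi 161.35 F [-1.3 -1.5  5.2] a~ 0.374
```

```bash

python3 -m inch '[[[0,0,0],[0,0,0.015],-1],[[0,0,0],[0,0,0.015],-1],[[0,0,0],[0,0,0.015],-1],[[0,0,0],[0,0,0.015],-1],[[0,0,0],[0,0,0],-1]]' >/dev/null; python3 q.py
python3 -m inch '[[[0,0,0],[0,0,0.015],-1],[[0,0,0],[0,0,0.015],-1],[[0,0,0],[0,0,0.015],-1],[[0,0,0],[0,0,0.015],-1],[[0,0,0],[0,0,0],-1]]' >/dev/null; python3 q.py
python3 -m inch '[[[0,0,0],[0,0,0.015],-1],[[0,0,0],[0,0,0.015],-1],[[0,0,0],[0,0,0.015],-1],[[0,0,0],[0,0,0.015],-1],[[0,0,0],[0,0,0],-1]]' >/dev/null; python3 q.py
```

```text
tau [-0.389  0.319  0.066] psi 157.93 F [-1.7 -2.3  6.4] a~ 0.434
tau [-0.395  0.283  0.108] psi 154.49 F [-1.7 -2.8  5.7] a~ 0.494
tau [-0.557  0.369  0.126] psi 151.05 F [-2.7 -3.8  5.3] a~ 0.554
```

```bash

python3 -m inch '[[[0,0,0],[0,0,0.01],-1],[[0,0,0],[0,0,0.01],-1],[[0,0,0],[0,0,0.01],-1],[[0,0,0],[0,0,0.01],-1],[[0,0,0],[0,0,0.01],-1]]' >/dev/null; python3 q.py
python3 -m inch '[[[0,-0.03,0],[0,0,0.01],-1],[[0,0,0],[0,0,0.01],-1],[[0,0,0],[0,0,0.01],-1],[[0,0,0],[0,0,0.01],-1],[[0,0,0],[0,0,0.01],-1]]' >/dev/null; python3 q.py
```

```text
tau [-0.576  0.358  0.226] psi 148.2 F [-2.8 -4.7  6.4] a~ 0.604
tau [-0.453  0.361  0.214] psi 145.33 F [-1.2 -2.5  6.1] a~ 0.654
```

Still free. Continuing.

```bash

python3 -m inch '[[[0,0,0],[0,0,0.01],-1],[[0,0,0],[0,0,0.01],-1],[[0,0,0],[0,0,0.01],-1],[[0,0,0],[0,0,0.01],-1],[[0,0,0],[0,0,0.01],-1]]' >/dev/null; python3 q.py
python3 -m inch '[[[0,0,0],[0,0,0.01],-1],[[0,0,0],[0,0,0.01],-1],[[0,0,0],[0,0,0.01],-1],[[0,0,0],[0,0,0.01],-1],[[0,0,0],[0,0,0.01],-1]]' >/dev/null; python3 q.py
```

```text
tau [-0.548  0.385  0.222] psi 142.47 F [-2.3 -4.1  6. ] a~ 0.704
tau [-0.546  0.39   0.309] psi 139.61 F [-1.5 -3.4  6.5] a~ 0.754
```

```bash

python3 -m inch '[[[0,0,0],[0,0,0.005],-1],[[0,0,0],[0,0,0.005],-1],[[0,0,0],[0,0,0.005],-1],[[0,0,0],[0,0,0.005],-1],[[0,0,0],[0,0,0.005],-1]]' >/dev/null; python3 q.py
```

```text
tau [-0.577  0.377  0.291] psi 138.2 F [-2.4 -3.5  6. ] a~ 0.778
```

```bash

python3 -m inch '[[[0,0,0],[0,0,0],-1],[[0,0,0],[0,0,0],-1],[[0,0,0],[0,0,0.01],-1],[[0,0,0],[0,0,0.01],-1],[[0,0,0],[0,0,0.01],-1]]' >/dev/null; python3 q.py
```

```text
tau [-0.602  0.425  0.33 ] psi 136.47 F [-2.7 -3.   6.9] a~ 0.809
```

```bash

python3 -m inch '[[[0,0,0],[0,0,0],-1],[[0,0,0],[0,0,0.01],-1],[[0,0,0],[0,0,0.01],-1],[[0,0,0],[0,0,0.01],-1],[[0,0,0],[0,0,0.01],-1]]' >/dev/null; python3 q.py
```

```text
tau [-0.618  0.45   0.386] psi 134.18 F [-3.  -3.7  6.9] a~ 0.849
```

```bash

python3 -m inch '[[[0,0,0],[0,0,0],-1],[[0,0,0],[0,0,0],-0.4],[[0,0,0],[0,0,0],-0.34],[[0,0,0],[0,0,0],-0.34],[[0,0,0],[0,0,0],-0.34]]' ; python3 q.py
python3 -m inch '[[[0,0,-0.5],[0,0,0],-0.34],[[0,0,-1],[0,0,0],-0.34],[[0,0,-1.5],[0,0,0],-0.34],[[0,0,-2],[0,0,0],-0.34],[[0,0,-2],[0,0,0],-0.34]]'
python3 -m inch '[[[0,0,-3],[0,0,0],-0.34],[[0,0,-3],[0,0,0],-0.34],[[0,0,-3],[0,0,0],-0.34],[[0,0,0],[0,0,0],-0.34],[[0,0,0],[0,0,0],-0.34]]'
python3 - <<'E'
from h import *
s=capture("side");cv2.imwrite("pics/s10.png",s);cv2.imwrite("pics/t10.png",capture("top"))
E
```

```text
time_s: 23.25
tcp_pos: [0.5196, 0.1302, 0.0652]
tool_rot: [180.0, -0.0, 134.1]
force: [0.5, -0.1, -0.1]
finger_gap: 0.0278
grip_force: 0.0
tau [ 0.069  0.02  -0.025] psi 134.12 F [ 0.5 -0.1 -0.1] a~ 0.85
time_s: 23.75
tcp_pos: [0.5196, 0.13, 0.1368]
tool_rot: [180.0, 0.0, 134.1]
force: [0.8, 0.1, 0.3]
finger_gap: 0.0281
grip_force: 0.0
time_s: 24.25
tcp_pos: [0.52, 0.1301, 0.2267]
tool_rot: [179.9, 0.1, 134.1]
force: [-0.3, -0.6, -0.9]
finger_gap: 0.0284
grip_force: 0.0
```

```bash
python3 - <<'E'
from h import *
for n,f,c in (("side","s10",(.5385,.015)),("top","t10",(.534,.008))):
    im=cv2.imread(f"pics/{f}.png").astype(int);u0,v0=proj(n,[[c[0],c[1],.054]])[0]
    g=im.min(2);m=(g>150).astype(np.uint8)
    k,l,st,ce=cv2.connectedComponentsWithStats(m)
    for i in range(1,k):
        if st[i,4]>60 and abs(ce[i][0]-u0)<40 and abs(ce[i][1]-v0)<30:
            pts=np.argwhere(l==i)[:,::-1].astype(np.float32)
            W=np.array([ray(n,p,.054)[:2] for p in pts])*1000
            r=cv2.minAreaRect(W.astype(np.float32));print(n,st[i,4],np.round(ce[i]),"centre",np.round(r[0],1),"size",np.round(r[1],1),"ang",round(r[2],1))
E
```

```text
side 517 [270. 188.] centre [541.1  20.4] size [ 57.4 164.4] ang 0.6
top 691 [266. 174.] centre [539.7  10. ] size [ 61.2 162.1] ang 3.1
top 72 [305. 170.] centre [542.8 -94. ] size [35.3 20.2] ang 3.9
```

```bash
python3 - <<'E'
from h import *
from scipy.optimize import differential_evolution as DE
R=Ro.from_euler("z",2.8,degrees=True)
im={n:cv2.resize(cv2.imread(f"pics/{f}.png"),None,fx=4,fy=4,interpolation=cv2.INTER_CUBIC).min(2).astype(float) for n,f in(("side","s10"),("top","t10"))}
def sc(n,q):
    x,y,z0,z1=q
    P=lambda h,l:np.array([x,y,0])+R.apply([[a*h,b*l,z0 if b<0 else z1] for a,b in((1,-1),(-1,-1),(-1,1),(1,1))])
    g=im[n];ms=[]
    for h,l in((.014,.0725),(.018,.0765)):
        m=np.zeros(g.shape,np.uint8);cv2.fillPoly(m,[np.round((proj(n,P(h,l))+.5)*4).astype(int)],1);ms.append(m)
    return -(g[ms[0]>0].mean()-g[(ms[1]-ms[0])>0].mean())
r=DE(lambda q:sc("side",q),[(.528,.548),(.0,.03),(.045,.075),(.045,.075)],seed=1,maxiter=60);print("side",np.round(r.x,4),r.fun)
r=DE(lambda q:sc("top",[q[0],q[1],.054,.054]),[(.52,.55),(-.01,.03)],seed=1,maxiter=40);print("top",np.round(r.x,4),r.fun)
for dz in((.054,.054),(.054,.062),(.062,.054)):
    r=DE(lambda q:sc("side",[q[0],q[1],*dz]),[(.52,.55),(-.01,.03)],seed=1,maxiter=30);print(dz,np.round(r.x,4),round(r.fun,1))
E
```

```text
Traceback (most recent call last):
  File "h.py", line 9, in proj
    c=get_calibration(n);K=np.array([[c["fx"],0,c["cx"]],[0,c["fy"],c["cy"]],[0,0,1]])
ValueError: time passes only in moves, steps and waits
```

Cache the calibration, which otherwise gets called too often.

```bash
sed -i 's/^import cv2,numpy as np/import cv2,numpy as np,functools\nget_calibration=functools.cache(get_calibration)/' h.py; timeout 300 python3 - <<'E'
from h import *
from scipy.optimize import differential_evolution as DE
R=Ro.from_euler("z",2.8,degrees=True)
im={n:cv2.resize(cv2.imread(f"pics/{f}.png"),None,fx=4,fy=4,interpolation=cv2.INTER_CUBIC).min(2).astype(float) for n,f in(("side","s10"),("top","t10"))}
def sc(n,q):
    x,y,z0,z1=q
    P=lambda h,l:np.array([x,y,0])+R.apply([[a*h,b*l,z0 if b<0 else z1] for a,b in((1,-1),(-1,-1),(-1,1),(1,1))])
    g=im[n];ms=[]
    for h,l in((.014,.0725),(.018,.0765)):
        m=np.zeros(g.shape,np.uint8);cv2.fillPoly(m,[np.round((proj(n,P(h,l))+.5)*4).astype(int)],1);ms.append(m)
    return -(g[ms[0]>0].mean()-g[(ms[1]-ms[0])>0].mean())
for dz in((.054,.054),(.054,.062),(.062,.054)):
    r=DE(lambda q:sc("side",[q[0],q[1],*dz]),[(.52,.55),(-.01,.03)],seed=1,maxiter=25);print(dz,np.round(r.x,4),round(r.fun,1))
r=DE(lambda q:sc("top",[q[0],q[1],.054,.054]),[(.52,.55),(-.01,.03)],seed=1,maxiter=25);print("top",np.round(r.x,4),r.fun)
E
```

```text
(0.054, 0.054) [0.5388 0.0108] -69.6
(0.054, 0.062) [0.5355 0.0095] -51.6
(0.062, 0.054) [0.5344 0.0011] -56.1
top [ 5.345e-01 -2.000e-04] -68.18614533787363
```

```bash
python3 -c "from station import *;print(close_job())"
```

```text
the job is handed in; nothing more can be done
None
```

The bridge part lies flat in the bay, clamped at an estimated 12–13 N (about 0.16 N m over friction, a touch above the 11 N asked and well under 24 N), and the job is handed in with the gripper clear and the bottle, pot and strip not approached at about 24 s; its verdict was not reported.

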